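Thread the guide rod through both bushings of the stand and hold it

TASK

Pull the blue-handled guide rod up out of its dark grey holder, past the two sprung yellow catches, and thread it down from above through the upper and then the lower brass bushing of the guide stand. Finish while still holding it there upright, spanning both bushings, ready for someone to tighten the clamp screws: the point must show clearly below the lower bushing, while the blue handle stays clear above the upper one and is not let down onto it. Leave the eyepiece, gauge block, lens and jar where they are.

Things in the scene. Friction and masses are not known exactly. Their poses are not given: they have to be found in the camera images.
- guide_rod: Loose guide rod, about 120 g, 127 mm long, upright in the holder at the start. Origin: centre of its lower end; z along the rod to the handle (up). Steel shank of 10 mm diameter, tapering to 5 mm over the last 10 mm, with a waist of 6 mm diameter at z = 40 mm (36 to 44). Round blue knurled handle, 18 mm diameter, from z = 85 to 127 mm; grip it from above, across any diameter.
- rod_tip (a point): Centre of the rod's lower, pointed end (the rod's origin).
- rod_neck (a point): The point on the rod's axis at the underside of the blue handle, 85 mm above the tip.
- holder: Fixed dark grey block, 60 (x) x 84 (y) x 34 mm; origin: centre of its underside, z up. The rod stands in its middle in a hole, tip 6 mm and handle's underside 91 mm above the desk. On its +y and -y sides dark brackets up to 56 mm above the desk carry two yellow sprung catches that snap into the rod's waist. A straight pull up of about 10 N frees it; after 5 mm they only rub on the shank.
- holder_top (a point): Centre of the hole's mouth in the holder's top face, 34 mm above the desk. The hole is vertical, 12.5 mm in diameter and 28 mm deep. The catches sit 12 mm above this point.
- stand: Fixed guide stand: dark foot plate 100 x 76 x 10 mm, aluminium column on its +x side (36 to 56 mm from the origin, 102 mm high with screws), two arms, each with a vertical brass bushing and a small black clamp screw out to 30 mm at -x. Both bushings lie on the vertical line through the origin (underside of the foot); z up. Each is a tube 16 mm long, 12.4 mm inside diameter, open at both ends.
- upper_mouth (a point): Centre of the upper bushing's top end, 102 mm above the desk; this bushing ends 86 mm above the desk. The lower one begins 62 mm above the desk.
- lower_exit (a point): Centre of the lower bushing's bottom end, 46 mm above the desk, 36 mm above the foot plate. When the rod's tip is 12 mm below this point, the handle is 17 mm above the upper bushing; 29 mm below it, the handle would sit on the bushing.
- eyepiece: Bystander: black knurled eyepiece, 34 mm diameter, 40 mm high, standing; origin at the centre of its underside.
- gauge_block: Bystander: bare steel gauge block, 16 x 34 x 15 mm; origin at the centre of its underside.
- spare_lens: Bystander: black round lens, 49 mm diameter, 35 mm high; origin at the centre of its underside.
- cap_jar: Bystander: white jar with a blue lid, 63 mm diameter, 68 mm high; origin at the centre of its underside.
There are look-alikes about, which are no part of the job. Of the things that look like the holder, take the one that is nearest to the robot's base at the start.

How it is judged (in metres and radians):
On the way, in this order (a step that is already met when the one before it is completed fails the run):
1. the gripped rod is lifted clear out of the holder (its tip more than 30 mm above the holder's top face) (z of rod_tip in the frame of holder_top above 0.03 m and contact force between the fingers and guide_rod above 1 N), for 0.1 s.
2. the gripped rod's tip is inside the upper bushing, and not yet in the lower one (horizontal distance between rod_tip and upper_mouth below 0.006 m and z of rod_tip in the frame of upper_mouth between -0.04 and -0.003 m and contact force between the fingers and guide_rod above 1 N), for 0.05 s.
At the end, for the whole second after the job is handed in: The rod is through both bushings: tip over 3 mm below the lower one and within 6 mm of the axis, neck over 3 mm above the upper one and within 10 mm of the axis, parallel to the axis to 0.10 rad. The fingers grip it with over 1 N, at rest (under 20 mm/s) (horizontal distance between rod_tip and lower_exit below 0.006 m and z of rod_tip in the frame of lower_exit below -0.003 m and z of rod_neck in the frame of upper_mouth above 0.003 m and horizontal distance between rod_neck and upper_mouth below 0.01 m and angle between the z axis of guide_rod and the z axis of stand, either way round below 0.1 rad and contact force between the fingers and guide_rod above 1 N and linear speed of guide_rod below 0.02 m/s); the arm keeps its last pose, push and grip.
It fails at once if the eyepiece is pushed more than 20 mm from its place (distance of eyepiece from where it was at the start of the episode above 0.02 m).
It fails at once if the gauge block is pushed more than 20 mm from its place (distance of gauge_block from where it was at the start of the episode above 0.02 m).
It fails at once if the spare lens is pushed more than 20 mm from its place (distance of spare_lens from where it was at the start of the episode above 0.02 m).
It fails at once if the jar is pushed more than 20 mm from its place (distance of cap_jar from where it was at the start of the episode above 0.02 m).
It also fails if it takes over 51 s, if anything falls off the work surface, if the arm or the gripper's body presses on something with over 40 N, if the wrist force passes 120 N, or if a joint passes its speed limit or range.

ROBOT

A 6-joint arm with a two-finger parallel gripper is mounted at the origin on a cart in front of the work surface, level with it; the furniture and walls round the work are solid. World frame = base frame: x ahead of the robot, y to its left, z up, the work surface at z = 0. Lengths are in mm, angles in rad, forces in N, time in s.
With the tool pointing down it reaches from about 300 to 875 mm from the base axis. Payload 6.4 kg.
Tool frame: the origin (TCP) lies midway between the tips of the shut fingers; the grasp point (between the pads) lies 19 mm behind it; z points along the fingers, y is the direction in which the jaws open and shut (so a half turn about z gives the same grasp; the last joint's range is limited). The gripper opens to 85 mm and grips with 20 to 120 N. Pads are 22 mm wide; open, the fingers measure 114 mm over their backs; the gripper's body (76 mm by 85 mm) begins 54 mm behind the grasp point. The pads swing forward as they close: fully open they stand 13 mm farther back than shut.
Start: joints at [1.084, 0.181, 1.607, -0, 1.354, -0.206], TCP at [159.334, 552.498, 231.288] pointing down, gripper open.
Joint ranges: [-2.99, 2.99], [-0.89, 2.07], [0.3, 2.58], [-1.14, 4.28], [0, 2.63], [-3.12, 3.12]. Speed limits (rad/s): [2.57, 2.57, 3.01, 3.14, 3.14, 3.14].

INTERFACE

Orientations are given as a unit quaternion [w, x, y, z].
In Python, from station import * gives the robot as it stands.
- The arm moves only by the tool apply_moves, never from a script. Its argument "moves" is a list that holds one entry, the list of rows, each a list of 5 numbers: the finger opening in cm, from 0 to 8.54, then the shift along the world's x, y, z in cm, then the turn about the world's z in rad. In form: [[[claw, dx, dy, dz, yaw], ...]]. A call has 1 to 5 rows; each row is the pose to reach, as a shift and turn from the pose commanded when the call began; what a row does not reach only later rows make up. A row lasts 1/8 s, in which the tool goes at most 62.5 mm and 10.7 degrees, less where a joint would pass 70% of its speed; a pose out of reach is approached as far as the arm can. A call with a gripper value outside its range is refused whole. The fingers move at their own pace and stop on an object; "force" is the grip in N (left out, the last holds). Time passes only in rows, so rows that repeat a pose let the fingers close. It gives the time, the measured TCP pose, the force and the opening at its end, in the units of the state.
- get_obs(): the state, without advancing time (a new reading comes with each control period).
- camera(name): name is "side" or "top"; returns a dict with "frame" (480x640x3 uint8, red, green, blue), "depth" (480x640 float32, mm along the optical axis (not along the pixel's ray), 0 where there is no reading), "vertical_fov" (degrees; the focal length in pixels is half the picture's height over the tangent of half this angle, whatever the lens; pixels are square), "cx", "cy" (the principal point, pixels), "view" (4x4, takes a point from world to camera coordinates). Camera axes: x right, y down, z forward; pixel columns grow to the right and rows downward; lengths in mm; the calibration is good to about 2 mm. A picture is of the moment at which its call begins.
- hand_in(): hands the job in, once; it reports no verdict.
The state is a dict: "clock": time; "qpos": joint angles; "joint_velocities": joint speeds; "joint_efforts": joint torques, N m; "eef_pos": TCP position; "orientation": TCP orientation; "ft_force": force on the tool from outside, world axes, zero at the start; "wrist_torque": the same for the moment, N m; "width": finger opening in mm.
Only numpy, scipy, OpenCV 4.12 (cv2) and the standard library are available. Lean on these libraries where they do the work, as an engineer would, in place of code of your own. Each camera call takes 0.05 s, during which the arm holds its last target. There are 200 camera calls.

## Working session

There is one attempt and no reset: what is moved stays moved. The work goes in short steps, Python scripts to look and compute and a tool call to move; the robot and the scene stay as the last step left them, time stands still between calls to the robot, and variables do not carry over. Pictures are saved under pics/ and viewed, about 8 in all and at most 12, crops included, and the job is handed in when it is done.

Besides the shell and the picture viewer there is one more tool, called as name(argument=value, ...) on one line, values as JSON. apply_moves: Moves the arm, as the interface text tells. Its arguments: {"type":"object","properties":{"moves":{"type":"array","items":{"type":"array","items":{"type":"array","items":{"type":"number"}}}},"force":{"type":"number"}},"required":["moves"]}

```bash
mkdir -p pics; cat > h.py <<'E'
from station import *
import numpy as np, cv2
def shot(n):
    c=camera(n); np.savez(f'{n}.npz',**c); return c
def load(n): return dict(np.load(f'{n}.npz'))
def world(c,u=None,v=None):
    f=240/np.tan(np.radians(float(c['vertical_fov']))/2)
    U,V=np.meshgrid(np.arange(640),np.arange(480)); d=c['depth'].astype(float)
    P=np.stack([(U-c['cx'])/f*d,(V-c['cy'])/f*d,d,np.ones_like(d)],-1)
    W=(P@np.linalg.inv(c['view']).T)[...,:3]; W[d==0]=np.nan
    return W
def proj(c,p):
    f=240/np.tan(np.radians(float(c['vertical_fov']))/2)
    q=c['view']@np.r_[p,1]; return q[0]/q[2]*f+c['cx'],q[1]/q[2]*f+c['cy']
def save(n,img): cv2.imwrite(f'pics/{n}.png',img[...,::-1])
E
python3 - <<'E'
from h import *
for n in('top','side'):
    c=shot(n); save(n+'0',c['frame']); print(n,c['vertical_fov'],c['cx'],c['cy'],np.linalg.inv(c['view']).round(2))
print(get_obs())
E
```

```text
top 42.929135390747476 323.63358813443335 248.19681642923635 [[-7.00000e-02 -9.80000e-01  2.10000e-01  2.33140e+02]
 [-1.00000e+00  7.00000e-02 -1.00000e-02  1.11100e+01]
 [-0.00000e+00 -2.10000e-01 -9.80000e-01  1.49017e+03]
 [ 0.00000e+00  0.00000e+00  0.00000e+00  1.00000e+00]]
side 47.763490956120464 327.3285290353409 246.63134102399468 [[-3.50000e-01  3.90000e-01 -8.50000e-01  1.64677e+03]
 [ 9.30000e-01  1.70000e-01 -3.10000e-01  4.17290e+02]
 [ 2.00000e-02 -9.10000e-01 -4.20000e-01  6.45410e+02]
 [ 0.00000e+00  0.00000e+00  0.00000e+00  1.00000e+00]]
{'clock': 0.1, 'qpos': array([ 1.08370395e+00,  1.81491572e-01,  1.60789410e+00,  1.57692078e-05,
        1.35382366e+00, -2.06301445e-01]), 'joint_velocities': array([ 0.00034005, -0.00252043, -0.00172353, -0.00139345,  0.00284249,
       -0.00135585]), 'joint_efforts': array([-1.52313287e-04, -4.45876586e+01, -3.52237165e+01, -2.02992301e-04,
        4.24596088e-03, -4.30020248e-05]), 'eef_pos': array([159.08270191, 552.03773007, 230.46701701]), 'orientation': array([-2.81908005e-04,  1.39936340e-01,  9.90160172e-01, -7.57626232e-04]), 'ft_force': array([ 0.12206448, -0.77414862, -0.01709868]), 'wrist_torque': array([ 0.04083593, -0.02859238, -0.00623138]), 'width': 85.26919186627781}
```

View pics/top0.png

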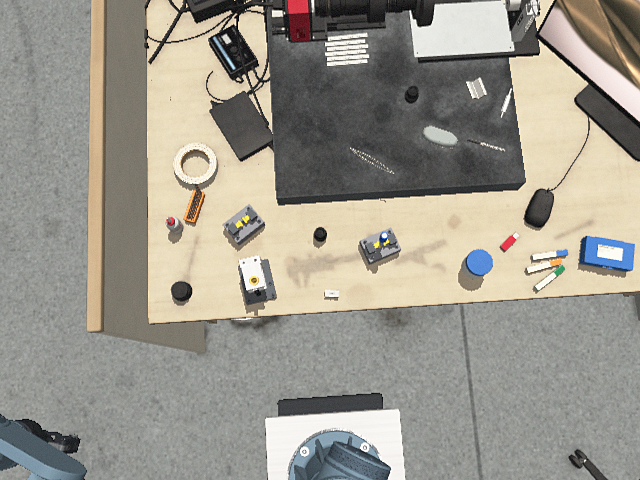

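View pics/side0.png

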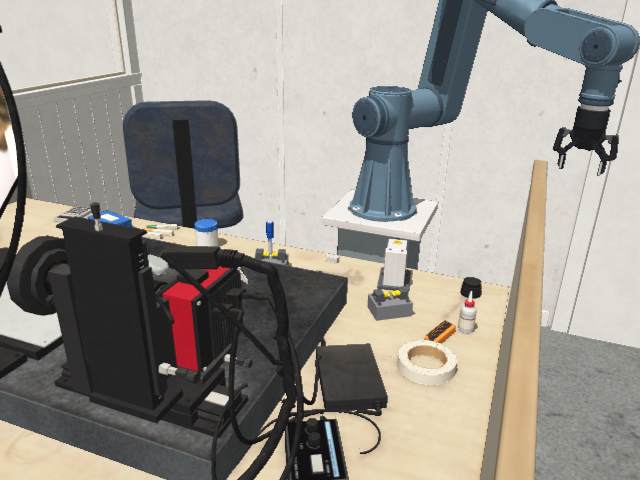

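Top view: the candidates for the holder are the block at (380,247) with a blue-topped rod, and the block at (243,225) with no rod. I pick (380,247): it holds the rod and is nearest the base. The stand is at (257,280), lens (181,291), gauge block (331,294), eyepiece (320,235) and jar (479,262). I'll measure now and check the choice in a close crop.

```bash
python3 - <<'E'
from h import *
c=load('top'); W=world(c); F=c['frame']
a=cv2.resize(F[215:275,345:425],None,fx=5,fy=5,interpolation=cv2.INTER_CUBIC)
b=cv2.resize(F[245:305,225:305],None,fx=5,fy=5,interpolation=cv2.INTER_CUBIC)
s=load('side'); S=s['frame']
a2=cv2.resize(S[210:285,235:315],(400,300),interpolation=cv2.INTER_CUBIC)
b2=cv2.resize(S[230:330,350:430],(400,300),interpolation=cv2.INTER_CUBIC)
save('crop1',np.vstack([np.hstack([a,b]),np.hstack([a2,b2])]))
def st(name,W,m):
    P=W[m]; print(name,len(P),np.nanmedian(P,0).round(1),'min',np.nanpercentile(P,3,0).round(1),'max',np.nanpercentile(P,97,0).round(1)); return P
for n,cc,box in(('top',c,(345,425,215,275)),('side',s,(235,315,210,285))):
    Wc=world(cc);h=cv2.cvtColor(cc['frame'],cv2.COLOR_RGB2HSV).astype(int)
    m=np.zeros((480,640),bool);m[box[2]:box[3],box[0]:box[1]]=1
    bl=m&(abs(h[...,0]-112)<12)&(h[...,1]>140)&(h[...,2]>60); st(n+' blue',Wc,bl)
    st(n+' blue top',Wc,bl&(Wc[...,2]>128))
    st(n+' yellow',Wc,m&(abs(h[...,0]-27)<6)&(h[...,1]>170))
    g=m&(Wc[...,2]>24)&(Wc[...,2]<40); P=st(n+' block z24-40',Wc,g)
    if n=='top': print(cv2.minAreaRect(P[:,:2].astype(np.float32)))
for n,cc,box in(('top',c,(225,285,245,310)),('side',s,(350,430,230,330))):
    Wc=world(cc);h=cv2.cvtColor(cc['frame'],cv2.COLOR_RGB2HSV).astype(int)
    m=np.zeros((480,640),bool);m[box[2]:box[3],box[0]:box[1]]=1
    if n=='side': m&=Wc[...,0]<420
    P=st(n+' arm top',Wc,m&(Wc[...,2]>84)); print(cv2.minAreaRect(P[:,:2].astype(np.float32)))
    st(n+' brass',Wc,m&(abs(h[...,0]-23)<7)&(h[...,1]>120)&(Wc[...,2]>80))
    P=st(n+' foot',Wc,m&(Wc[...,2]>5)&(Wc[...,2]<20)); print(cv2.minAreaRect(P[:,:2].astype(np.float32)))
m=np.zeros((480,640),bool);m[210:245,220:270]=1
st('decoy',W,m&(W[...,2]>20))
st('desk',W[300:315,400:440],np.ones((15,40),bool))
E
```

```text
top blue 38 [ 534.  -139.4  130.4] min [ 530.8 -150.   101.2] max [ 545.6 -134.5  136.5]
top blue top 20 [ 534.9 -141.1  132.6] min [ 531.8 -150.   130.5] max [ 544.8 -134.5  137. ]
top yellow 16 [ 536.8 -144.6   49.6] min [ 531.4 -162.5   42.9] max [ 548.6 -129.4   52.3]
top block z24-40 527 [ 531.  -138.4   33.6] min [ 505.1 -184.9   27.3] max [574.2 -99.7  39. ]
((540.57470703125, -142.77099609375), (61.39812469482422, 85.81964874267578), 19.68223762512207)
side blue 104 [ 548.4 -140.   114.2] min [ 542.  -150.8   94.4] max [ 552.  -134.2  132.5]
side blue top 17 [ 548.3 -140.   130.7] min [ 540.8 -148.3  128.3] max [ 551.3 -133.1  133.6]
side yellow 44 [ 545.8 -142.3   48.2] min [ 535.  -157.1   44.6] max [ 554.1 -125.2   52.1]
side block z24-40 172 [ 547.9 -129.1   35. ] min [ 512.9 -168.3   31.5] max [562.9 -97.7  39.5]
top arm top 647 [480.6 164.8 100. ] min [441.3 142.7  93.1] max [515.1 189.5 105.8]
((474.4201965332031, 164.19430541992188), (86.6734848022461, 50.07838821411133), 10.607730865478516)
top brass 44 [464.1 161.4 101.6] min [453.7 151.7  94.5] max [471.3 170.1 107.8]
top foot 717 [455.  146.7   9.3] min [418.8 109.9   5.2] max [552.  223.7  15.9]
((486.51812744140625, 170.3006591796875), (147.3776397705078, 160.11280822753906), 86.28048706054688)
side arm top 0 [nan nan nan] min [nan nan nan] max [nan nan nan]
((0.0, 0.0), (0.0, 0.0), 0.0)
side brass 0 [nan nan nan] min [nan nan nan] max [nan nan nan]
side foot 0 [nan nan nan] min [nan nan nan] max [nan nan nan]
((0.0, 0.0), (0.0, 0.0), 0.0)
decoy 811 [612.3 190.6  35.7] min [577.1 148.8  24.9] max [644.5 230.1  57.7]
desk 600 [ 435.9 -285.2 -740.3] min [ 388.9 -414.6 -760.2] max [ 462.1 -186.8    3.9]
  return np.nanmean(a, axis, out=out, keepdims=keepdims)
  return np.nanmean(a, axis, out=out, keepdims=keepdims)
```

View pics/crop1.png

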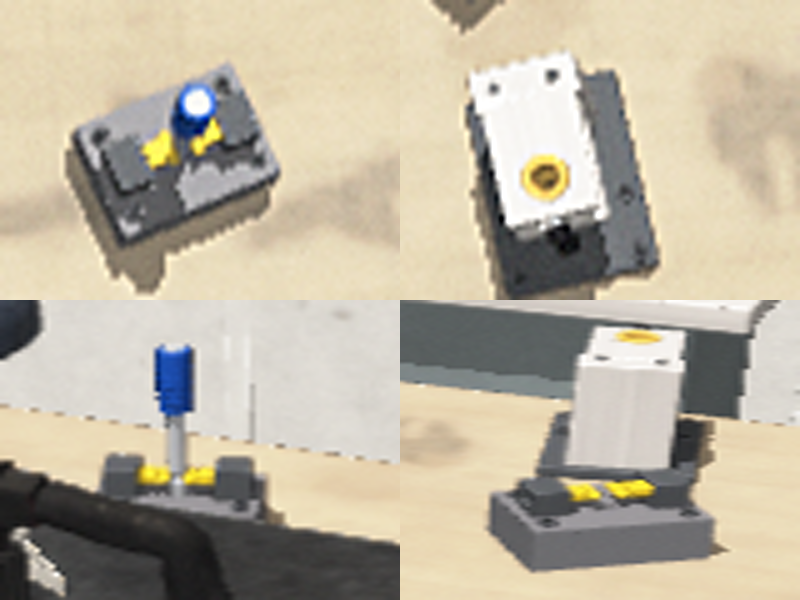

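The crop confirms it: the block at (380,247) has the blue rod between two yellow catches, and the stand's bushing is at about (254,281). The rod sits at about (541,-143), where the block rectangle (61x86 mm) and both cameras' blue points agree. Moving over it now.

apply_moves(moves=[[[8.5,2.5,-4.6,0,0],[8.5,5.1,-9.3,0,0],[8.5,7.6,-13.9,0,0],[8.5,10.2,-18.5,0,0],[8.5,12.7,-23.2,0,0]]], force=60)

```text
clock: 0.72
eef_pos: [286.7, 318.9, 231.1]
orientation: [-0.0, 0.14, 0.99, -0.0]
ft_force: [1.5, -0.6, 0.1]
width: 85.0
```

apply_moves(moves=[[[8.5,2.5,-4.6,0,0],[8.5,5.1,-9.3,0,0],[8.5,7.6,-13.9,0,0],[8.5,10.2,-18.5,0,0],[8.5,12.7,-23.2,0,0]]])

```text
clock: 1.35
eef_pos: [413.8, 86.9, 231.2]
orientation: [0.0, 0.14, 0.99, 0.0]
ft_force: [0.8, 0.3, 1.1]
width: 84.8
```

apply_moves(moves=[[[8.5,2.5,-4.6,0,0],[8.5,5.1,-9.3,0,0],[8.5,7.6,-13.9,0,0],[8.5,10.2,-18.5,0,0],[8.5,12.7,-23.2,0,0]]])

```text
clock: 1.98
eef_pos: [540.8, -145.0, 230.8]
orientation: [-0.0, 0.14, 0.99, 0.0]
ft_force: [1.3, 0.9, 0.4]
width: 85.4
```

apply_moves(moves=[[[8.5,0,0,-2,0],[8.5,0,0,-4,0],[8.5,0,0,-6,0],[8.5,0,0,-6,0],[8.5,0,0,-6,0]]])

```text
clock: 2.6
eef_pos: [540.6, -143.6, 171.9]
orientation: [0.0, 0.14, 0.99, -0.0]
ft_force: [0.2, 0.1, 0.9]
width: 85.2
```

apply_moves(moves=[[[8.5,0,0,-3,0],[8.5,0,0,-5,0],[8.5,0,0,-7.4,0],[5,0,0,-7.4,0],[3,0,0,-7.4,0]]])

```text
clock: 3.22
eef_pos: [541.3, -143.9, 98.8]
orientation: [0.001, 0.14, 0.99, -0.0]
ft_force: [-0.6, 0.9, -0.0]
width: 50.8
```

```bash
python3 - <<'E'
from h import *
S=shot('side')['frame']
save('grip1',cv2.resize(S[150:300,200:360],(800,600)*1 if 0 else (640,600),interpolation=cv2.INTER_CUBIC))
print(get_obs())
E
```

```text
{'clock': 3.275, 'qpos': array([-4.71766668e-01,  3.01972473e-01,  1.74988985e+00, -1.77603185e-05,
        1.08703386e+00, -1.76186057e+00]), 'joint_velocities': array([ 0.00068288, -0.00197888,  0.00144348,  0.00111096, -0.00365793,
       -0.00083666]), 'joint_efforts': array([ 4.96773748e-03, -4.50350797e+01, -2.97801107e+01, -6.26135807e-04,
        2.44816201e-02,  4.26290887e-05]), 'eef_pos': array([ 541.4282213 , -143.99150666,   99.00570121]), 'orientation': array([ 1.27230838e-03,  1.39886678e-01,  9.90166602e-01, -4.46129873e-04]), 'ft_force': array([-0.68637588, -0.24216254,  0.44132073]), 'wrist_torque': array([0.01982532, 0.01115805, 0.04002852]), 'width': 43.27223000389475}
```

View pics/grip1.png

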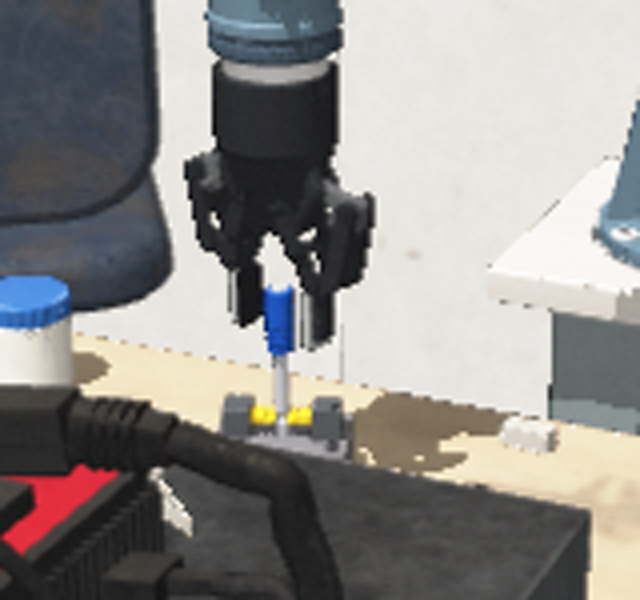

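The handle is at crop pixel (279,320), midway between the pads. Closing on it.

apply_moves(moves=[[[2.2,0,0,0,0],[1.4,0,0,0,0],[1,0,0,0,0],[1,0,0,0,0],[1,0,0,0,0]]])

```text
clock: 3.9
eef_pos: [541.1, -144.2, 98.5]
orientation: [0.001, 0.14, 0.99, -0.001]
ft_force: [-0.5, -1.1, 5.7]
width: 16.6
```

apply_moves(moves=[[[1,0,0,0.2,0],[1,0,0,0.5,0],[1,0,0,0.8,0],[1,0,0,1.2,0],[1,0,0,1.6,0]]], force=80)

```text
clock: 4.53
eef_pos: [539.9, -143.3, 113.3]
orientation: [-0.001, 0.14, 0.99, 0.0]
ft_force: [0.3, -2.1, -9.4]
width: 16.0
```

apply_moves(moves=[[[1,0,0,1,0],[1,0,0,2.5,0],[1,0,0,4.5,0],[1,0,0,7,0],[1,0,0,10,0]]])

```text
clock: 5.15
eef_pos: [540.7, -142.9, 216.3]
orientation: [0.001, 0.14, 0.99, 0.0]
ft_force: [0.4, -0.1, -2.5]
width: 16.1
```

```bash
python3 - <<'E'
from h import *
S=shot('side')['frame']
save('lift1',cv2.resize(S[120:300,200:360],(533,600),interpolation=cv2.INTER_CUBIC))
c=load('top');F=c['frame'];h=cv2.cvtColor(F,cv2.COLOR_RGB2HSV).astype(int)
f=240/np.tan(np.radians(float(c['vertical_fov']))/2);C=np.linalg.inv(c['view'])
def ray(u,v,z):
    d=C[:3,:3]@np.array([(u-c['cx'])/f,(v-c['cy'])/f,1]);o=C[:3,3];return o+d*(z-o[2])/d[2]
m=np.zeros((480,640),bool);m[270:292,240:268]=1
m&=(h[...,1]>90)&(abs(h[...,0]-22)<10)
print(m[268:294,240:268].astype(int))
cn,_=cv2.findContours(m.astype(np.uint8),cv2.RETR_EXTERNAL,cv2.CHAIN_APPROX_NONE);b=max(cn,key=cv2.contourArea)
(e,ax,_)=cv2.fitEllipse(b);print(e,ax,ray(*e,102))
o=get_obs();print(o['eef_pos'],o['width'],o['ft_force'])
E
```

```text
[[0 0 0 0 0 0 0 0 0 0 0 0 0 0 0 0 0 0 0 0 0 0 0 0 0 0 0 0]
 [0 0 0 0 0 0 0 0 0 0 0 0 0 0 0 0 0 0 0 0 0 0 0 0 0 0 0 0]
 [0 0 0 0 0 0 0 0 0 0 0 0 0 0 0 0 0 0 0 0 0 0 0 0 0 0 0 0]
 [0 0 0 0 0 0 0 0 0 0 0 0 0 0 0 0 0 0 0 0 0 0 0 0 0 0 0 0]
 [0 0 0 0 0 0 0 0 0 0 0 0 0 0 0 0 0 0 0 0 0 0 0 0 0 0 0 0]
 [0 0 0 0 0 0 0 0 0 0 0 0 0 0 0 0 0 0 0 0 0 0 0 0 0 0 0 0]
 [0 0 0 0 0 0 0 0 0 0 0 0 0 0 0 0 0 0 0 0 0 0 0 0 0 0 0 0]
 [0 0 0 0 0 0 0 0 0 0 0 0 0 0 0 0 0 0 0 0 0 0 0 0 0 0 0 0]
 [0 0 0 0 0 0 0 0 0 0 0 0 1 1 1 1 0 0 0 0 0 0 0 0 0 0 0 0]
 [0 0 0 0 0 0 0 0 0 0 0 1 1 1 1 1 1 1 0 0 0 0 0 0 0 0 0 0]
 [0 0 0 0 0 0 0 0 0 0 1 1 1 1 1 1 1 1 1 0 0 0 0 0 0 0 0 0]
 [0 0 0 0 0 0 0 0 0 1 1 1 1 1 1 1 1 1 1 0 0 0 0 0 0 0 0 0]
 [0 0 0 0 0 0 0 0 0 1 1 1 1 1 1 1 1 1 1 0 0 0 0 0 0 0 0 0]
 [0 0 0 0 0 0 0 0 0 1 1 1 1 1 1 1 1 1 1 0 0 0 0 0 0 0 0 0]
 [0 0 0 0 0 0 0 0 0 0 1 1 1 1 1 1 1 1 0 0 0 0 0 0 0 0 0 0]
 [0 0 0 0 0 0 0 0 0 0 0 1 1 1 1 1 1 1 0 0 0 0 0 0 0 0 0 0]
 [0 0 0 0 0 0 0 0 0 0 0 0 0 1 1 1 0 0 0 0 0 0 0 0 0 0 0 0]
 [0 0 0 0 0 0 0 0 0 0 0 0 0 0 0 0 0 0 0 0 0 0 0 0 0 0 0 0]
 [0 0 0 0 0 0 0 0 0 0 0 0 0 0 0 0 0 0 0 0 0 0 0 0 0 0 0 0]
 [0 0 0 0 0 0 0 0 0 0 0 0 0 0 0 0 0 0 0 0 0 0 0 0 0 0 0 0]
 [0 0 0 0 0 0 0 0 0 0 0 0 0 0 0 0 0 0 0 0 0 0 0 0 0 0 0 0]
 [0 0 0 0 0 0 0 0 0 0 0 0 0 0 0 0 0 0 0 0 0 0 0 0 0 0 0 0]
 [0 0 0 0 0 0 0 0 0 0 0 0 0 0 0 0 0 0 0 0 0 0 0 0 0 0 0 0]
 [0 0 0 0 0 0 0 0 0 0 0 0 0 0 0 0 0 0 0 0 0 0 0 0 0 0 0 0]
 [0 0 0 0 0 0 0 0 0 0 0 0 0 0 0 0 0 0 0 0 0 0 0 0 0 0 0 0]
 [0 0 0 0 0 0 0 0 0 0 0 0 0 0 0 0 0 0 0 0 0 0 0 0 0 0 0 0]]
(253.65074157714844, 279.90936279296875) (7.967986106872559, 9.108040809631348) [462.6449378  161.72734646 102.        ]
[ 543.02104516 -143.97076913  221.29963143] 16.409886368880855 [ 2.17420245 -1.03675831  2.24591992]
```

View pics/lift1.png

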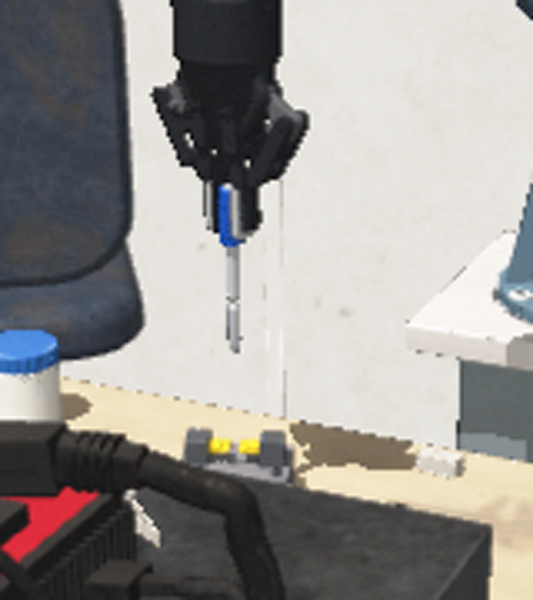

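The rod is out and held, with its tip at crop (234,352), clear of the holder. The bushing mouth measures (462.6,161.7). I'm carrying the rod over the stand.

apply_moves(moves=[[[1,-0.4,1.5,1,0],[1,-1.5,6,2,0],[1,-2.7,10.5,2,0],[1,-3.8,15,2,0],[1,-4.9,19.5,2,0]]])

```text
clock: 5.82
eef_pos: [489.7, 54.0, 233.1]
orientation: [-0.001, 0.14, 0.99, 0.0]
ft_force: [0.6, -0.5, -2.0]
width: 16.0
```

apply_moves(moves=[[[1,-1,4,0,0],[1,-2,8,0,0],[1,-2.9,11,0,0],[1,-2.9,11,0,0],[1,-2.9,11,0,0]]])

```text
clock: 6.45
eef_pos: [461.7, 161.7, 233.2]
orientation: [-0.0, 0.139, 0.99, -0.0]
ft_force: [0.6, -0.1, -1.6]
width: 16.2
```

```bash
python3 - <<'E'
from h import *
ims=[]
for n in('side','top'):
    c=shot(n);F=c['frame'];o=get_obs()
    p=np.r_[462.6,161.7,102]; q=proj(c,p); print(n,o['eef_pos'].round(1),o['ft_force'].round(1),'mouth',np.round(q,1),
      'vertical axis px',[np.round(proj(c,np.r_[462.6,161.7,z]),1).tolist() for z in(143,226,270)])
    u,v=int(q[0]),int(q[1]); x,y=(40,90) if n=='side' else (30,45)
    a=F[v-y:v-y+120,u-x:u-x+80]; ims.append(cv2.resize(a,(400,600),interpolation=cv2.INTER_CUBIC)); print('crop origin',u-x,v-y)
save('over1',np.hstack(ims))
E
```

```text
side [462.  161.3 233.2] [ 0.2 -0.2 -1.2] mouth [397.1 241.5] vertical axis px [[398.4, 225.9], [401.1, 193.1], [402.6, 175.0]]
crop origin 357 151
top [462.2 161.  233.2] [-0.3 -0.  -1.8] mouth [253.7 279.9] vertical axis px [[251.5, 277.1], [246.8, 270.7], [244.1, 267.0]]
crop origin 223 234
```

View pics/over1.png

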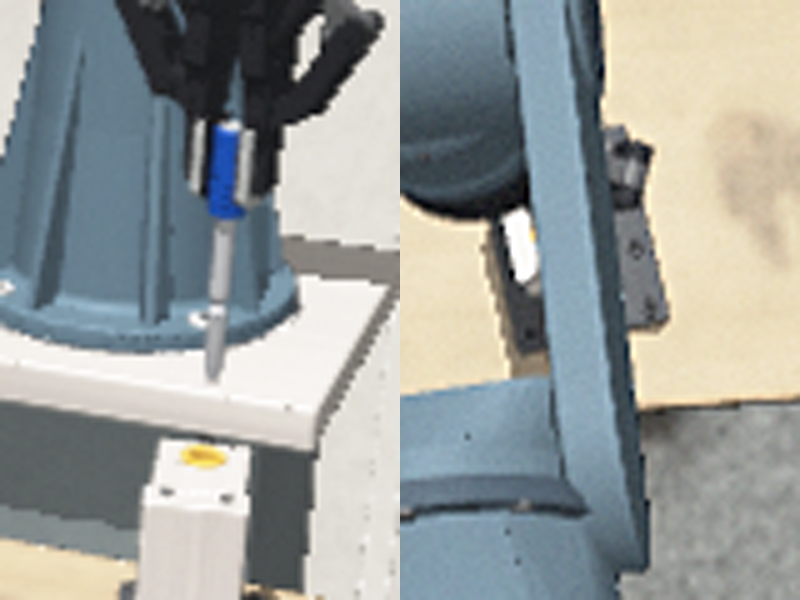

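The side view has the tip at crop (213,380) and the brass mouth at (203,456). The arm hides the mouth from the top camera. I'll get the rod's axis from the side camera's depth and the mouth by ray in that same camera.

```bash
python3 - <<'E'
from h import *
c=load('side');F=c['frame'];h=cv2.cvtColor(F,cv2.COLOR_RGB2HSV).astype(int);W=world(c)
f=240/np.tan(np.radians(float(c['vertical_fov']))/2);C=np.linalg.inv(c['view'])
def ray(u,v,z):
    d=C[:3,:3]@np.array([(u-c['cx'])/f,(v-c['cy'])/f,1]);o=C[:3,3];return o+d*(z-o[2])/d[2]
m=np.zeros((480,640),bool);m[236:248,388:408]=1
m&=(h[...,1]>110)&(abs(h[...,0]-24)<8)
v,u=np.nonzero(m);print('mouth px',u.mean(),v.mean(),u.min(),u.max(),v.min(),v.max(),ray(u.mean(),v.mean(),102).round(1))
D=W-np.r_[462.6,161.7,0]
rod=(np.hypot(D[...,0],D[...,1])<25)&(W[...,2]>115)&(W[...,2]<222)
tocam=C[:2,3]-np.r_[462.6,161.7];tocam/=np.linalg.norm(tocam)
for r in range(172,230):
    i=np.nonzero(rod[r,385:415])[0]+385
    if len(i): print(r,i.min(),i.max(),'mean u',i.mean(),'axis px',round(proj(c,np.r_[462.6,161.7,np.median(W[r,i,2])])[0],1),W[r,i].mean(0).round(1))
print(tocam)
E
```

```text
mouth px 397.28 241.88 394 401 240 243 [464.7 162.6 102. ]
196 400 403 mean u 401.6666666666667 axis px 401.0 [466.6 164.4 220.6]
197 400 403 mean u 401.5 axis px 400.9 [466.1 164.1 217.9]
198 400 403 mean u 401.5 axis px 400.8 [465.5 164.2 215.3]
199 400 403 mean u 401.5 axis px 400.7 [464.5 164.1 212.5]
200 400 403 mean u 401.5 axis px 400.6 [466.1 164.7 210.6]
201 400 403 mean u 401.5 axis px 400.5 [465.2 164.7 207.8]
202 400 403 mean u 401.5 axis px 400.4 [466.6 165.2 205.9]
203 399 403 mean u 401.0 axis px 400.4 [464.7 163.8 202.5]
204 399 403 mean u 401.0 axis px 400.3 [465.  164.  200.2]
205 399 403 mean u 401.0 axis px 400.2 [464.6 164.2 197.6]
206 399 402 mean u 400.5 axis px 400.1 [466.7 163.6 195.7]
207 399 402 mean u 400.5 axis px 400.0 [465.9 163.7 192.9]
208 399 402 mean u 400.5 axis px 399.9 [464.8 163.6 190. ]
209 399 402 mean u 400.5 axis px 399.8 [465.5 164.  187.8]
210 399 402 mean u 400.5 axis px 399.8 [465.2 164.1 185.2]
211 400 401 mean u 400.5 axis px 399.7 [468.2 164.9 183.8]
212 399 402 mean u 400.5 axis px 399.6 [465.3 164.5 180.2]
213 399 402 mean u 400.5 a
[... 182 characters left out ...]
x 399.3 [465.4 164.1 170. ]
217 398 401 mean u 399.5 axis px 399.2 [465.1 163.1 167.2]
218 398 401 mean u 399.5 axis px 399.1 [464.2 163.1 164.3]
219 398 401 mean u 399.5 axis px 399.1 [467.2 163.9 163. ]
220 398 401 mean u 399.5 axis px 398.9 [465.9 163.8 159.9]
221 398 401 mean u 399.5 axis px 398.9 [465.9 164.  157.4]
222 398 401 mean u 399.5 axis px 398.8 [464.9 164.  154.5]
223 398 401 mean u 399.5 axis px 398.7 [466.6 164.6 152.6]
224 398 401 mean u 399.5 axis px 398.6 [464.7 164.4 149.3]
225 398 400 mean u 399.0 axis px 398.5 [464.2 163.3 146.3]
226 398 400 mean u 399.0 axis px 398.4 [464.6 163.6 143.9]
227 399 399 mean u 399.0 axis px 398.4 [468.5 164.6 143. ]
[0.97748951 0.21098403]
```

apply_moves(moves=[[[1,0.15,-0.1,-1,0],[1,0.15,-0.1,-2,0],[1,0.15,-0.1,-3,0],[1,0.15,-0.1,-3.4,0],[1,0.15,-0.1,-3.4,0]]])

```text
clock: 7.18
eef_pos: [463.6, 160.5, 198.8]
orientation: [-0.0, 0.14, 0.99, -0.0]
ft_force: [0.4, -0.2, -0.9]
width: 16.2
```

```bash
python3 - <<'E'
from h import *
ims=[]
for k in range(1):
    c=shot('side');F=c['frame'];print(get_obs()['eef_pos'],get_obs()['ft_force'])
    a=F[195:255,365:435];save('near1',cv2.resize(a,(700,600),interpolation=cv2.INTER_CUBIC))
E
```

```text
[463.88524437 160.50341292 199.26583486] [ 0.14749009  0.91263946 -1.91195864]
```

View pics/near1.png

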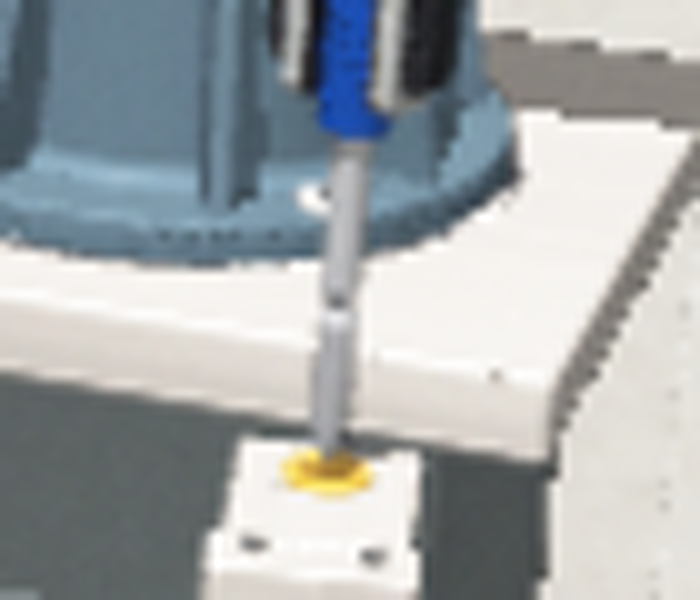

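The tip at crop (330,460) is just above the mouth's centre at (328,470). Going in with small steps and watching the force.

apply_moves(moves=[[[1,0,0,-0.3,0],[1,0,0,-0.5,0],[1,0,0,-0.7,0],[1,0,0,-0.9,0],[1,0,0,-0.9,0]]])

```text
clock: 7.85
eef_pos: [463.7, 160.5, 190.1]
orientation: [-0.0, 0.14, 0.99, -0.0]
ft_force: [0.8, 0.0, -0.9]
width: 16.3
```

No contact force, with the tip about 4 mm below the mouth by the numbers. Continuing.

apply_moves(moves=[[[1,0,0,-0.2,0],[1,0,0,-0.4,0],[1,0,0,-0.6,0],[1,0,0,-0.8,0],[1,0,0,-0.8,0]]])

```text
clock: 8.48
eef_pos: [463.7, 160.5, 182.1]
orientation: [-0.0, 0.14, 0.99, -0.0]
ft_force: [-0.1, -0.4, -1.0]
width: 15.7
```

```bash
python3 - <<'E'
from h import *
c=shot('side');F=c['frame'];o=get_obs();print(o['eef_pos'],o['ft_force'],o['wrist_torque'],o['width'])
a=F[200:270,365:435];save('in1',cv2.resize(a,(600,600),interpolation=cv2.INTER_CUBIC))
E
```

```text
[463.7525412  160.48868328 182.17967656] [-1.27436489 -0.47975816 -2.30977434] [-0.04557547  0.0190747   0.02482901] 15.995754029857142
```

View pics/in1.png

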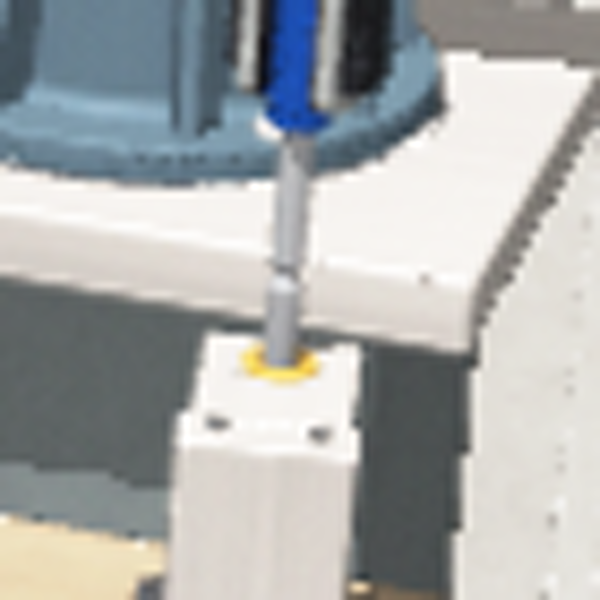

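The shank is inside the brass ring, centred at crop (281,362), with no contact force. Lowering on toward the lower bushing.

apply_moves(moves=[[[1,0,0,-0.4,0],[1,0,0,-0.8,0],[1,0,0,-1.2,0],[1,0,0,-1.6,0],[1,0,0,-2,0]]])

```text
clock: 9.15
eef_pos: [463.8, 160.5, 161.9]
orientation: [-0.0, 0.14, 0.99, -0.0]
ft_force: [-0.3, 0.2, -1.0]
width: 16.0
```

apply_moves(moves=[[[1,0,0,-0.3,0],[1,0,0,-0.6,0],[1,0,0,-0.9,0],[1,0,0,-1.2,0],[1,0,0,-1.2,0]]])

```text
clock: 9.78
eef_pos: [463.7, 160.5, 150.0]
orientation: [-0.0, 0.14, 0.99, -0.0]
ft_force: [-0.5, 0.1, -2.6]
width: 16.0
```

apply_moves(moves=[[[1,0,0,-0.4,0],[1,0,0,-0.8,0],[1,0,0,-1.2,0],[1,0,0,-1.6,0],[1,0,0,-1.6,0]]])

```text
clock: 10.4
eef_pos: [463.7, 160.5, 133.8]
orientation: [-0.0, 0.14, 0.99, -0.0]
ft_force: [-1.1, -0.7, -2.4]
width: 15.9
```

apply_moves(moves=[[[1,0,0,-0.3,0],[1,0,0,-0.6,0],[1,0,0,-0.8,0],[1,0,0,-0.8,0],[1,0,0,-0.8,0]]])

```text
clock: 11.02
eef_pos: [463.7, 160.5, 126.1]
orientation: [-0.0, 0.14, 0.99, -0.0]
ft_force: [-1.7, -1.1, -2.7]
width: 16.0
```

```bash
python3 - <<'E'
from h import *
c=shot('side');F=c['frame'];o=get_obs();print(o['eef_pos'],o['ft_force'],o['wrist_torque'],o['width'])
W=world(c);h=cv2.cvtColor(F,cv2.COLOR_RGB2HSV).astype(int)
m=np.zeros((480,640),bool);m[190:245,385:415]=1
m&=(abs(h[...,0]-112)<12)&(h[...,1]>140);print('blue z',np.nanpercentile(W[m][:,2],[2,50,98]),np.nonzero(m)[0].max())
print('handle underside row if z=119:',proj(c,np.r_[463.6,160.7,119]),'z=102',proj(c,np.r_[463.6,160.7,102]))
t=shot('top')['frame']
save('end1',np.hstack([cv2.resize(F[190:270,365:445],(400,400),interpolation=cv2.INTER_CUBIC),cv2.resize(t[235:315,215:295],(400,400),interpolation=cv2.INTER_CUBIC)]))
E
```

```text
[463.69034496 160.49601664 126.10808386] [-1.23331061  0.00889985 -2.95096943] [-0.08973541  0.3669904  -0.05560002] 16.127771281973377
blue z [118.71191661 140.60242949 160.37744215] 236
handle underside row if z=119: (np.float64(397.1474256312814), np.float64(235.1704536912096)) z=102 (np.float64(396.62011113214453), np.float64(241.57210514390354))
```

View pics/end1.png

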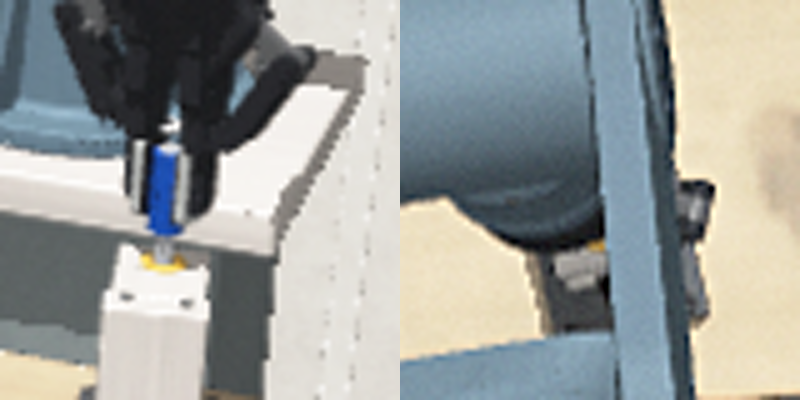

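Handle underside measures 118.7 mm, so the tip is at about 34 mm, 12 mm below the lower exit. It hasn't slipped in the grip and forces are small, so I'm handing in.

```bash
python3 -c "
from station import *
hand_in()"
```

```text
the job is handed in; nothing more can be done
```

The guide rod is through both bushings and I handed in while still gripping it upright. No verdict was reported. I pulled it up past the catches, where the pull was about 9 N, then carried it over the stand and lowered it in small steps.

- **Depth:** the handle's underside measured about 119 mm above the desk, 17 mm clear of the upper bushing. That puts the tip at about 34 mm, 12 mm below the lower exit. It agrees with the tool height, so the rod did not slip in the grip.
- **Forces:** side forces stayed under 2 N during threading, and nothing pushed back up along the rod.
- **Position and time:** the tool was steady at (463.7, 160.5, 126.1) mm. It finished at about 11 s of the 51 s allowed.
- **Not seen directly:** the tip below the lower bushing was hidden from both cameras, so that depth is calculated from the handle height and the rod's length.
- **Disagreement:** before insertion the two cameras differed by about 2 mm on the mouth's x position. I aimed between the two readings, and the rod went in without contact.
- **Bystanders:** I did not re-measure them at the end. The arm's path passed well above them, and no contact showed in the force readings.

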